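# Clear the sign panel and set the lining guide

## Robot

A 6-joint arm with a two-finger parallel gripper is mounted at the origin on the work surface. World frame = base frame: x ahead of the robot, y to its left, z up, the work surface at z = 0. Lengths are in mm, angles in degrees, forces in N, time in s.
With the tool pointing down it reaches from about 350 to 850 mm from the base axis. Payload 8.1 kg.
Tool frame: the origin (TCP) lies midway between the tips of the shut fingers; the grasp point (between the pads) lies 19 mm behind it; z points along the fingers, y is the line along which they close (so a half turn about z gives the same grasp; the last joint's range is limited). The gripper opens to 85 mm and grips with 20 to 120 N. Pads are 22 mm wide; open, the fingers measure 114 mm over their backs; the gripper's body (76 mm by 85 mm) begins 54 mm behind the grasp point. The pads swing forward as they close: fully open they stand 13 mm farther back than shut.
Start: joints at [69.763, 7.471, 85.268, -0, 87.261, -4.893], TCP at [158.744, 578.624, 231.292] pointing down, gripper open.
Joint ranges: [-169.43, 169.43], [-51.17, 129.36], [1.28, 143.12], [-76.62, 256.62], [0, 156.53], [-152.29, 152.29]. Speed limits (degrees/s): [136.94, 136.94, 159.86, 180, 180, 180].

## Interface

Orientations are given as [roll, pitch, yaw] about the fixed x, y, z axes, in that order (R = Rz(yaw) Ry(pitch) Rx(roll)).
In Python, from bench import sensors, optics, r gives the robot as it stands.
- The arm moves only by the tool apply_moves, never from a script. Its argument "targets" is a list of rows, each a list of 7 numbers: the shift along the tool's x, y, z in mm, then the turn, a rotation vector about the tool's x, y, z in rad, then the closure, from 0 (fully open) to 1 (shut). In form: [[x, y, z, wx, wy, wz, claw], ...]. A call has 1 to 20 rows; each row shifts and turns the commanded pose from where the row before left it, along the tool's axes as they then stand; what a row does not reach is not made up. A row lasts 1/8 s, in which the tool goes at most 62.5 mm and 10.7 degrees, less where a joint would pass 70% of its speed; a pose out of reach is approached as far as the arm can. A call is refused whole if a number of a shift passes 62.5 or a number of a turn 0.188, either way. A call with a gripper value outside its range is refused whole. The fingers move at their own pace and stop on an object; "force" is the grip in N (left out, the last holds). Time passes only in rows, so rows that do not move let the fingers close. It gives the time, the measured TCP pose, the force, the opening and the grip force at its end, in the units of the state.
- sensors.sense(): the state, without advancing time (a new reading comes with each control period).
- optics.snapshot(name): name is "scene" or "top"; returns the picture (400x640x3 uint8, red, green, blue); there is no depth.
- optics.get_calibration(name): a dict with "camera_matrix" (3x3 intrinsics, pixels), "pose" (4x4, takes a point from camera to world coordinates). Camera axes: x right, y down, z forward; pixel columns grow to the right and rows downward; lengths in mm; the calibration is good to about 2 mm. A picture is of the moment at which its call begins. get_calibration takes no time and is no camera call.
- r.hand_in(): hands the job in; it is judged then, once.
The state is a dict: "time": time; "joint_pos": joint angles; "qd": joint speeds; "joint_efforts": joint torques, N m; "tool_pos": TCP position; "tcp_rot": TCP orientation; "ft_force": force on the tool from outside, world axes, zero at the start; "wrist_torque": the same for the moment, N m; "finger_gap": finger opening in mm; "grip_force": force on a finger pad.
Only numpy, scipy, OpenCV 4.12 (cv2) and the standard library are available. Lean on these libraries where they do the work, as an engineer would, in place of code of your own. Each camera call takes 0.05 s, during which the arm holds its last target. There are 200 camera calls.

## Task

Get the red sign panel ready for lining: take the teal-handled scraper off it and slide it, blade first and handle up, fully home into the empty teal pocket. Then lay the guide bar on the table flush along the panel's near edge (the one with the cream line), roughly centred on it and with its wooden grip up. Leave the red scraper in its pocket, and do not disturb the paint tin or the cup.

Things in the scene. Friction and masses are not known exactly. Their poses are not given: they have to be found in the camera images.
- scraper: loose flat scraper, about 0.2 kg, lying on the panel with its handle hanging out over the panel's near edge. Origin: middle of the flat underside where blade meets handle; x points to the blade's front edge, z up. Steel blade 100 long (x 0 to 100), 70 wide, 3 thick; teal handle 110 long (x -110 to 0), 26 wide, its top 26 above the underside; underside of blade and handle is one plane
- scraper_tip (a point): middle of the blade's front edge on its underside, 100 from the scraper's origin
- pocket: fixed grey block 128 (x) by 110 (y) with a teal channel on top, the empty pocket. Origin: centre of its underside; x points from the mouth inwards, away from the robot. Flat floor at height 30 throughout: open shelf x -64 to -14, channel x -14 to 56, 80 wide inside, 10 high under two top strips (height 40 to 46, |y| 26 to 50), open window between them
- pocket_mouth (a point): middle of the channel's mouth on its floor (pocket x -14, height 30); axes as pocket. Guide wings, their tops at height 40, flare from |y| 41 at the mouth to |y| 54 at 28 in front of it. Fully home, the blade's front edge is 70 inside, at the back wall, and the handle sticks out towards the robot
- pocket_back (a point): foot of the pocket's inner back wall, in the middle, on the slot floor (height 30); axes as pocket
- red_pocket: the same holder with a red channel, occupied by the red scraper; fixed; it and the teal one may change places
- red_scraper: loose scraper with red handle, same size and axes as the teal one, home in the red pocket; leave it
- panel: red sign panel fixed on the table, 160 (x) by 200 (y) by 10 thick. Origin: centre of its underside. Its near edge is the face at x -80, towards the robot, with a cream line on top 14 inside it
- panel_edge (a point): middle of the panel's near edge at table height; axes as panel (x points into the panel, y along the edge)
- guide_bar: loose aluminium bar 180 (x) by 30 (y) by 10 high, about 0.25 kg, with a wooden grip on its middle 70 long (x), 18 wide (y), from height 10 to 45. Origin: centre of its underside. The bar is symmetric: either long side may go to the panel
- paint_tin: closed paint tin, 72 across, 90 high; origin at centre of its underside; leave it
- cup: open black plastic cup, 66 across, 85 high; origin at centre of its underside; leave it
Not all that is in view belongs to the job. What is shaped like the scraper but purple is not meant.

How it is judged:
By the outcome, as a careful person would: the job done as asked, in the order asked, and still so for the second after the job is handed in, with the robot touching nothing.
It also fails if it takes over 64 s, if anything falls off the work surface, if the arm or the gripper's body presses on something with over 40 N, if the wrist force passes 120 N, or if a joint passes its speed limit or range.

## Working session

There is one attempt and no reset: what is moved stays moved. The work goes in short steps, Python scripts to look and compute and a tool call to move; the robot and the scene stay as the last step left them, time stands still between calls to the robot, and variables do not carry over. Pictures are saved under pics/ and viewed, at most 10 in all, crops included, and the job is handed in when it is done.

Besides the shell and the picture viewer there is one more tool, called after "Request:" as a command line: name --pt "numbers of a row" for each row, then --argument value for the rest. apply_moves: Moves the arm, as the interface text tells. Its arguments: {"type":"object","properties":{"targets":{"type":"array"},"force":{"type":"number"}},"required":["targets"]}

```bash
mkdir -p pics; ls
python3 - <<'E'
from bench import sensors, optics, r
import cv2,numpy as np
for n in("scene","top"):
    im=optics.snapshot(n); cv2.imwrite(f"pics/{n}0.png",im[:,:,::-1])
    c=optics.get_calibration(n); print(n,np.round(c["camera_matrix"],1).tolist(),np.round(c["pose"],3).tolist())
print(sensors.sense())
E
```

```text
pics
scene [[422.4, 0.0, 323.5], [0.0, 422.4, 193.6], [0.0, 0.0, 1.0]] [[0.678, 0.543, -0.495, 1160.018], [0.735, -0.489, 0.47, -547.264], [0.013, -0.682, -0.731, 1051.239], [0.0, 0.0, 0.0, 1.0]]
top [[409.7, 0.0, 324.0], [0.0, 409.7, 195.9], [0.0, 0.0, 1.0]] [[-0.012, -0.998, 0.055, 445.458], [-1.0, 0.012, -0.01, 96.058], [0.009, -0.055, -0.998, 1224.973], [0.0, 0.0, 0.0, 1.0]]
{'time': 0.1, 'joint_pos': array([ 6.97622383e+01,  7.51268671e+00,  8.53256553e+01, -2.89051944e-04,
        8.72616970e+01, -4.89282443e+00]), 'qd': array([-0.01539824, -0.10158907, -0.11269632,  0.00312593,  0.04596932,
       -0.12387361]), 'joint_efforts': array([ 9.45806642e-04, -5.70960689e+01, -5.01934147e+01, -1.72555283e-04,
        8.48721131e-03,  4.76373680e-05]), 'tool_pos': array([158.57582341, 578.12870077, 230.30440063]), 'tcp_rot': array([-1.79900301e+02, -8.24488864e-03,  1.64655070e+02]), 'ft_force': array([-0.37485274, -0.2157183 , -0.347878  ]), 'wrist_torque': array([-0.01310234, -0.05591308,  0.01803665]), 'grip_force': 0.0, 'finger_gap': 85.57556947732533}
```

View pics/scene0.png

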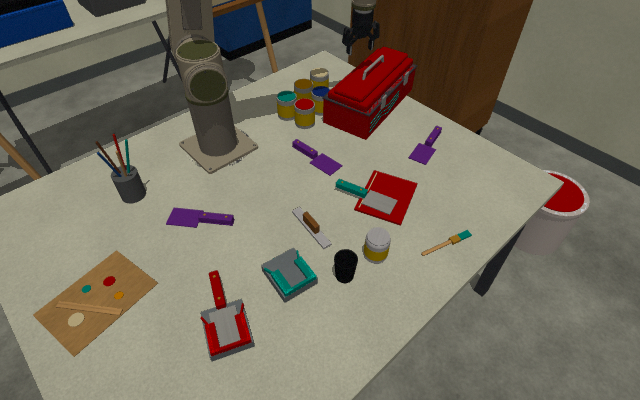

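View pics/top0.png

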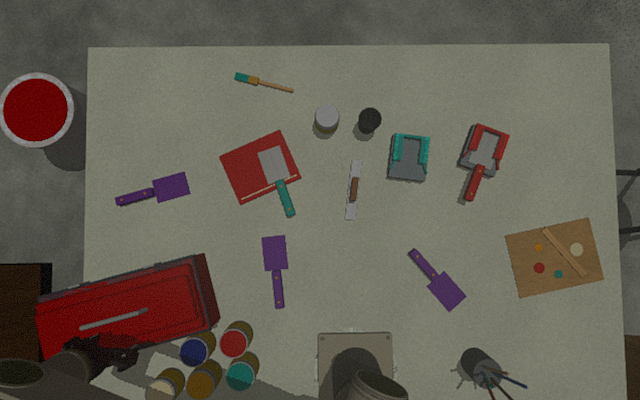

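Scene: robot at the top of the "scene" view. Candidates for the scraper in the top view: teal-handled on the red panel (285,195), purple ones at (155,190), (275,270), (437,280), red-handled in its pocket (475,180), teal-tipped brush (263,82). I choose the teal one on the panel. The empty teal pocket is at (408,158), the bar at (352,190), and the tin and cup at (327,118) and (370,120). Next: a close crop and measurements.

```bash
cat > h.py <<'E'
import cv2,numpy as np
from bench import sensors, optics, r
def ray(n,uv,z):
    c=optics.get_calibration(n);K=np.array(c["camera_matrix"]);T=np.array(c["pose"])
    uv=np.atleast_2d(np.asarray(uv,float)); d=np.c_[uv,np.ones(len(uv))]@np.linalg.inv(K).T@T[:3,:3].T
    o=T[:3,3]; return (o+d*((z-o[2])/d[:,2])[:,None])[:,:2]
def mask(im,lo,hi,box):
    h=cv2.cvtColor(im,cv2.COLOR_RGB2HSV); m=cv2.inRange(h,np.array(lo),np.array(hi))
    k=np.zeros_like(m); x0,y0,x1,y1=box; k[y0:y1,x0:x1]=m[y0:y1,x0:x1]; return k
def rect(m):
    cs,_=cv2.findContours(m,cv2.RETR_EXTERNAL,cv2.CHAIN_APPROX_NONE); return max(cs,key=cv2.contourArea)[:,0,:]
E
python3 - <<'E'
from h import *
a=cv2.imread("pics/top0.png");b=cv2.imread("pics/scene0.png")
c1=cv2.resize(a[115:225,215:435],None,fx=3.6,fy=3.6,interpolation=cv2.INTER_CUBIC)
cv2.imwrite("pics/crop_top.png",c1)
c2=cv2.resize(b[160:305,255:425],None,fx=4,fy=4,interpolation=cv2.INTER_CUBIC);cv2.imwrite("pics/crop_scene.png",c2)
E
```

```text
(no output)
```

View pics/crop_top.png

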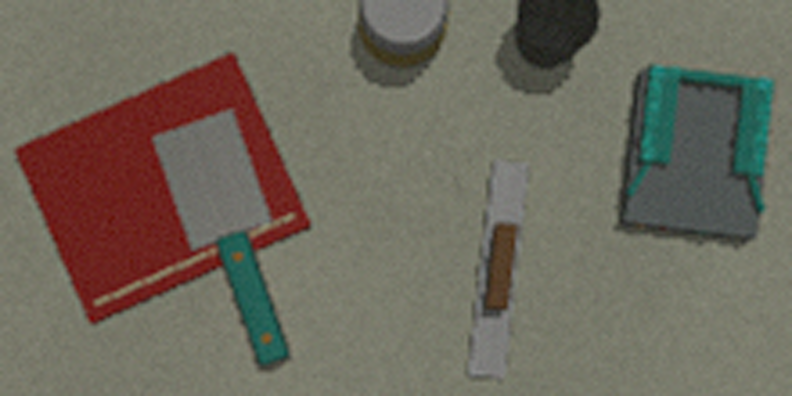

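View pics/crop_scene.png

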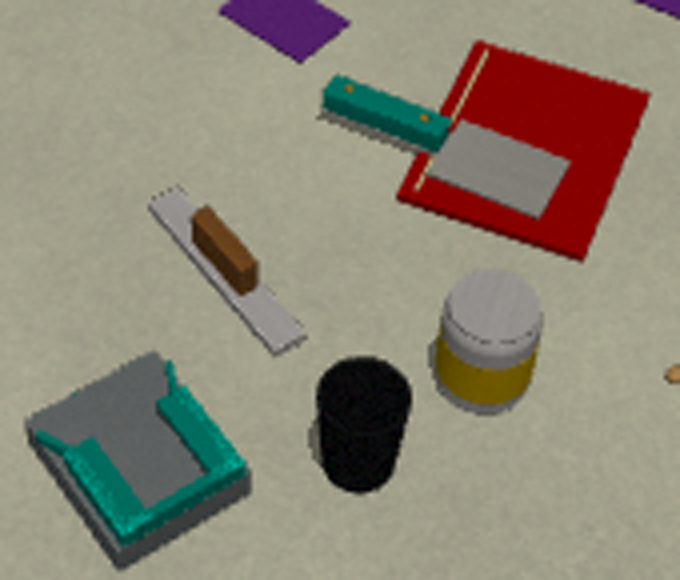

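The crops confirm the choice: a teal handle on the red panel, with the blade at crop (210,180). The teal pocket is empty, its mouth facing the robot.

```bash
cat > m.py <<'E'
from h import *
def fit(n,m,z,tag):
    p=ray(n,rect(m),z).astype(np.float32); (c,s,a)=cv2.minAreaRect(p)
    b=cv2.boxPoints((c,s,a)); e=[b[1]-b[0],b[2]-b[1]]; L=max(e,key=np.linalg.norm)
    print(n,tag,"c",np.round(c,1),"size",np.round(sorted(s),1),"long axis",round(float(np.degrees(np.arctan2(L[1],L[0]))%180),2)); return c
def teal(im,b): return mask(im,(75,90,40),(95,255,255),b)
def red(im,b):
    return mask(im,(0,120,50),(8,255,255),b)|mask(im,(172,120,50),(180,255,255),b)
def brown(im,b): return mask(im,(5,90,40),(20,255,255),b)
def light(im,b,v): return mask(im,(0,0,v),(180,35,255),b)
E
python3 - <<'E'
from m import *
t=cv2.imread("pics/top0.png")[:,:,::-1].copy();s=cv2.imread("pics/scene0.png")[:,:,::-1].copy()
hs=lambda im,x,y: cv2.cvtColor(im,cv2.COLOR_RGB2HSV)[y,x]
print("hsv table",hs(t,330,160),"blade",hs(t,273,162),"bar",hs(t,356,165),"grip",hs(t,353,190),"block",hs(t,408,172),"| scene table",hs(s,280,250),"blade",hs(s,380,203),"bar",hs(s,322,238),"grip",hs(s,310,222),"block",hs(s,288,265))
for n,im,bp,bh,bk,bb in(("top",t,(215,125,305,210),(270,170,300,222),(385,125,435,190),(335,150,370,225)),
                 ("scene",s,(350,165,425,226),(330,175,370,202),(258,240,322,302),(288,200,335,252))):
    fit(n,red(im,bp),10,"panel"); fit(n,teal(im,bh),36,"handle"); 
    m=teal(im,bk); fit(n,m,46,"pocket teal"); fit(n,brown(im,bb),45,"grip")
    cv2.imwrite(f"pics/m_{n}.png",np.hstack([red(im,bp)|teal(im,bh)|m|brown(im,bb)]))
E
```

```text
hsv table [ 34  31 123] blade [ 30  14 112] bar [ 30   2 127] grip [ 15 152  82] block [70  9 84] | scene table [ 25  37 164] blade [ 24  20 127] bar [ 15  13 154] grip [ 15 181  97] block [80 16 97]
top panel c [602.1 275. ] size [159.3 198. ] long axis 113.64
top handle c [508.  198.6] size [ 25.1 107.1] long axis 18.94
top pocket teal c [ 633.1 -165.3] size [106.1 108.5] long axis 81.97
top grip c [530.3  -1.3] size [16.5 67.6] long axis 171.98
scene panel c [602.8 272.2] size [159.7 206. ] long axis 113.65
scene handle c [513.5 191.1] size [ 41.3 112.3] long axis 19.02
scene pocket teal c [ 638.6 -172.5] size [110.1 112.4] long axis 82.04
scene grip c [539.2 -11.4] size [28.9 86.4] long axis 172.19
```

```bash
cat > plan.py <<'E'
import sys
from h import *
from scipy.spatial.transform import Rotation as R
def state():
    s=sensors.sense(); print("t",round(s["time"],2),"pos",np.round(s["tool_pos"],1),"rot",np.round(s["tcp_rot"],2),"F",np.round(s["ft_force"],1),"gap",round(s["finger_gap"],1),"grip",round(s["grip_force"],1)); return s
# delta in tool axes from current pose to (x,y,z,yaw), tool down
s=state(); x,y,z,yaw=map(float,sys.argv[1:5])
R0=R.from_euler("xyz",s["tcp_rot"],degrees=True); R1=R.from_euler("xyz",[180,0,yaw],degrees=True)
print("shift (tool axes, now)",np.round(R0.inv().apply(np.array([x,y,z])-s["tool_pos"]),1),"rotvec",np.round((R0.inv()*R1).as_rotvec(),4))
print("shift (axes after turn)",np.round(R1.inv().apply(np.array([x,y,z])-s["tool_pos"]),1))
E
python3 plan.py 508 199.4 231 198.9
python3 - <<'E'
from m import *
t=cv2.imread("pics/top0.png")[:,:,::-1].copy()
# pocket: window mid-line between the strips (z=46), row by row
m=teal(t,(385,125,435,190)); pts=[]
for v in range(139,160):
    u=np.flatnonzero(m[v]); g=np.diff(u); i=g.argmax(); L,Rr=u[i]+.5,u[i+1]-.5
    a,b=ray("top",[[L,v],[Rr,v]],46); pts.append([*(a+b)/2,np.linalg.norm(a-b)])
p=np.array(pts); k=np.polyfit(p[:,0],p[:,1],1); print("window width",p[:,2].round(1),"yaw",np.degrees(np.arctan(k[0])),"y at x=600,640",np.polyval(k,[600,640]))
# back wall outer/inner rows along the mid column
for u in (408,410,412):
    v=np.flatnonzero(m[:,u]); print("back wall outer,inner",u,v, ray("top",[[u,v.min()-.5],[u,v.max()+.5]],46).round(1).tolist())
# bar outline: bright, unsaturated
b=light(t,(335,150,370,225),96)|brown(t,(335,150,370,225)); h=cv2.cvtColor(t,cv2.COLOR_RGB2HSV)
b=((h[...,1]<16)&(h[...,2]>95)).astype(np.uint8)*255; k=np.zeros_like(b);k[150:225,335:370]=b[150:225,335:370]
k=cv2.morphologyEx(k|brown(t,(335,150,370,225)),cv2.MORPH_CLOSE,np.ones((3,3),np.uint8)); fit("top",k,10,"bar")
# blade
b=((h[...,1]<40)).astype(np.uint8)*255; k=np.zeros_like(b);k[140:190,250:298]=b[140:190,250:298]
b2=cv2.morphologyEx(k,cv2.MORPH_OPEN,np.ones((7,7),np.uint8))
n,l,st,c=cv2.connectedComponentsWithStats(b2); i=l[162,273]; fit("top",(l==i).astype(np.uint8)*255,13,"blade")
E
```

```text
t 0.1 pos [158.6 578.1 230.3] rot [-1.7990e+02 -1.0000e-02  1.6466e+02] F [-0.4 -0.2 -0.3] gap 85.6 grip 0.0
shift (tool axes, now) [-4.372e+02 -2.728e+02 -3.000e-01] rotvec [-0.0016 -0.0007 -0.5977]
shift (axes after turn) [-207.9 -471.5   -0.7]
window width [52.5 52.5 52.5 52.5 52.5 52.4 52.4 49.5 52.4 49.5 52.4 52.4 52.4 52.4
 52.4 49.5 49.5 49.4 52.3 52.3 52.3] yaw -7.773539008935884 y at x=600,640 [-162.87969467 -168.34019439]
back wall outer,inner 408 [135 136 137] [[686.6, -162.1], [677.7, -161.9]]
back wall outer,inner 410 [135 136 137] [[686.5, -167.9], [677.7, -167.7]]
back wall outer,inner 412 [135 136 137] [[686.4, -173.8], [677.6, -173.6]]
top bar c [530.8  -2.6] size [ 31.1 180.6] long axis 172.17
top blade c [607.6 233.3] size [67.5 96.6] long axis 18.04
```

Request:
apply_moves --pt "-20 -10 -5 0 0 0 0" --pt "-45 -28 -5 0 0 0 0" --pt "-45 -28 -5 0 0 0 0" --pt "-45 -28 -5 0 0 0 0" --pt "-45 -28 0 0 0 0 0" --pt "-45 -28 0 0 0 0 0" --pt "-45 -28 0 0 0 0 0" --pt "-45 -28 0 0 0 0 0" --pt "-45 -28 0 0 0 0 0" --pt "-42 -28 0 0 0 0 0" --pt "-15 -11 0 0 0 0 0" --pt "0 0 0 0 0 -0.12 0" --pt "0 0 0 0 0 -0.12 0" --pt "0 0 0 0 0 -0.12 0" --pt "0 0 0 0 0 -0.12 0" --pt "0 0 0 0 0 -0.119 0" --pt "0 0 0 0 0 0 0" --pt "0 0 0 0 0 0 0" --force 90

```text
time: 2.35
tool_pos: [507.7, 199.7, 251.4]
tcp_rot: [180.0, -0.0, -161.2]
ft_force: [0.2, -0.7, -1.1]
finger_gap: 85.6
grip_force: 0.0
```

```bash
python3 plan.py 508 199.4 60 198.8
```

```text
t 2.35 pos [507.7 199.7 251.4] rot [ 180.     -0.   -161.16] F [ 0.2 -0.7 -1.1] gap 85.6 grip 0.0
shift (tool axes, now) [ -0.2  -0.4 191.4] rotvec [ 0.     -0.      0.0006]
shift (axes after turn) [ -0.2  -0.4 191.4]
```

Request:
apply_moves --pt "0 0 40 0 0 0 0" --pt "0 0 45 0 0 0 0" --pt "0 0 45 0 0 0 0" --pt "0 0 40 0 0 0 0" --pt "0 0 25 0 0 0 0" --pt "0 0 20 0 0 0 0" --pt "0 0 15 0 0 0 0" --pt "0 0 13 0 0 0 0" --pt "0 0 0 0 0 0 0.2" --pt "0 0 0 0 0 0 0.4" --pt "0 0 0 0 0 0 0.6" --pt "0 0 0 0 0 0 0.7" --pt "0 0 0 0 0 0 0.8" --pt "0 0 0 0 0 0 1" --pt "0 0 0 0 0 0 1" --pt "0 0 0 0 0 0 1" --pt "0 0 0 0 0 0 1" --force 90

```text
time: 4.47
tool_pos: [508.5, 199.9, 9.3]
tcp_rot: [-180.0, 0.1, -161.0]
ft_force: [-2.3, -0.5, 5.4]
finger_gap: 24.5
grip_force: 87.9
```

Request:
apply_moves --pt "0 0 -4 0 0 0 1" --pt "0 0 -8 0 0 0 1" --pt "0 0 -15 0 0 0 1" --pt "0 0 -25 0 0 0 1" --pt "0 0 -25 0 0 0 1" --pt "0 0 -15 0 0 0 1" --pt "0 0 0 0 0 0 1" --pt "0 0 0 0 0 0 1"

```text
time: 5.48
tool_pos: [507.3, 199.5, 99.4]
tcp_rot: [180.0, -0.1, -161.0]
ft_force: [-0.0, 0.5, -1.0]
finger_gap: 24.1
grip_force: 88.4
```

```bash
python3 - <<'E'
from m import *
im=optics.snapshot("scene"); cv2.imwrite("pics/s1.png",cv2.resize(im[90:270,270:470],None,fx=3,fy=3,interpolation=cv2.INTER_CUBIC)[:,:,::-1])
E
python3 plan.py 487 -147 101 172.1
```

```text
t 5.53 pos [507.1 199.5  99. ] rot [ 1.7999e+02 -1.2000e-01 -1.6102e+02] F [-0.3 -0.4 -1.6] gap 24.4 grip 88.4
shift (tool axes, now) [ 131.6 -321.1   -1.7] rotvec [-4.000e-04 -2.000e-03  4.691e-01]
shift (axes after turn) [ -27.7 -345.9   -2. ]
```

View pics/s1.png

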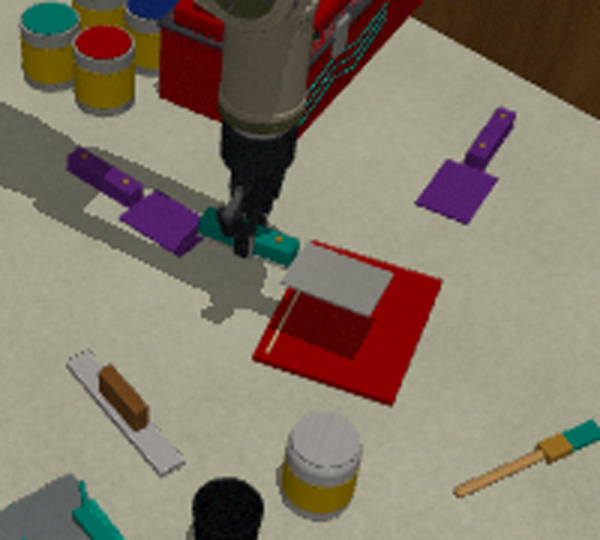

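The scraper is held level and square. I lift it clear, turn it and carry it to a point in front of the pocket.

Request:
apply_moves --pt "0 0 -20 0 0 0 1" --pt "0 0 -30 0 0 0 1" --pt "0 0 -15 0 0 0.06 1" --pt "0 0 0 0 0 0.11 1" --pt "0 0 0 0 0 0.11 1" --pt "0 0 0 0 0 0.11 1" --pt "0 0 0 0 0 0.079 1" --pt "2 -16 0 0 0 0 1" --pt "5 -35 0 0 0 0 1" --pt "6 -43 0 0 0 0 1" --pt "6 -43 0 0 0 0 1" --pt "6 -43 0 0 0 0 1" --pt "6 -43 0 0 0 0 1" --pt "6 -43 0 0 0 0 1" --pt "6 -40 0 0 0 0 1" --pt "5 -27 0 0 0 0 1" --pt "2 -13 0 0 0 0 1" --pt "0 0 0 0 0 0 1" --pt "0 0 0 0 0 0 1"

```text
time: 7.9
tool_pos: [411.0, -135.4, 165.1]
tcp_rot: [180.0, -0.0, 172.2]
ft_force: [-0.8, -0.0, -1.4]
finger_gap: 24.2
grip_force: 88.6
```

```bash
python3 plan.py 409.7 -136.2 60 172.1
```

```text
t 7.9 pos [ 411.  -135.4  165.1] rot [ 1.7997e+02 -2.0000e-02  1.7215e+02] F [-0.8 -0.  -1.4] gap 24.2 grip 88.6
shift (tool axes, now) [  1.1  -1.  105.1] rotvec [ 0.0005 -0.0003  0.0009]
shift (axes after turn) [  1.1  -1.  105.1]
```

Request:
apply_moves --pt "1 -1 25 0 0 0 1" --pt "0 0 40 0 0 0 1" --pt "0 0 35 0 0 0 1" --pt "0 0 20 0 0 0 1" --pt "0 0 10 0 0 0 1" --pt "0 0 0 0 0 0 1" --pt "0 0 0 0 0 0 1"

```text
time: 8.78
tool_pos: [410.7, -137.1, 36.4]
tcp_rot: [-180.0, 0.1, 172.1]
ft_force: [-0.3, 0.1, -1.6]
finger_gap: 24.4
grip_force: 88.6
```

```bash
python3 plan.py 409.7 -136.2 60 172.1
python3 - <<'E'
from m import *
t=optics.snapshot("top"); s=optics.snapshot("scene")
a=cv2.resize(t[120:250,350:450],None,fx=4,fy=4,interpolation=cv2.INTER_CUBIC); b=cv2.resize(s[200:320,210:330],None,fx=4,fy=4,interpolation=cv2.INTER_CUBIC)
c=np.zeros((520,800,3),np.uint8); c[:,:400]=a; c[:480,400:]=b[:,:400]; cv2.imwrite("pics/p2.png",c[:,:,::-1]); 
cv2.imwrite("pics/t2.png",t[:,:,::-1]);cv2.imwrite("pics/s2.png",s[:,:,::-1])
E
```

```text
t 8.78 pos [ 410.7 -137.1   36.4] rot [-1.7997e+02  9.0000e-02  1.7213e+02] F [-0.3  0.1 -1.6] gap 24.4 grip 88.6
shift (tool axes, now) [  1.1   0.8 -23.6] rotvec [-0.0005  0.0017  0.0005]
shift (axes after turn) [  1.1   0.8 -23.6]
```

View pics/p2.png

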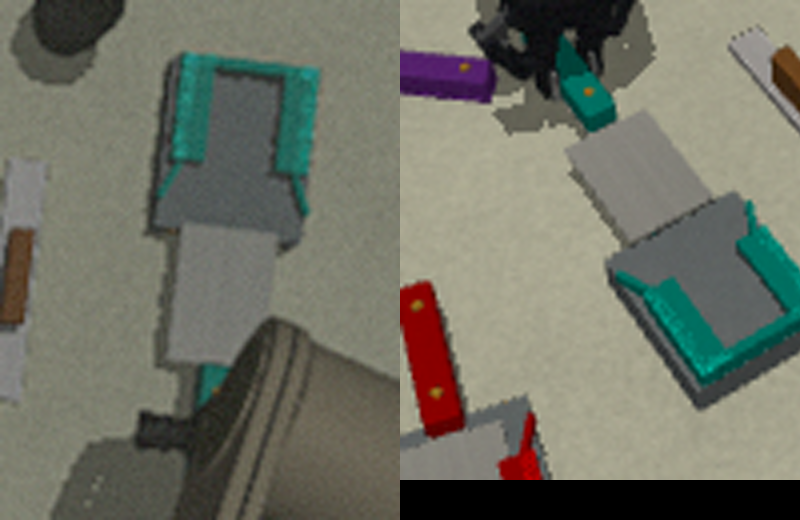

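The top crop shows the blade in front of the pocket (crop 180–278, row 228) and roughly aligned. I check the lateral offset numerically.

Run:
```python
from m import *
t=cv2.imread("pics/t2.png")[:,:,::-1].copy()
h=cv2.cvtColor(t,cv2.COLOR_RGB2HSV).astype(int)
for v in (175,177,181,186,192,198): print(v,"V",h[v,384:424,2].tolist())
print("S",h[192,384:424,1].tolist())
```

```text
175 V [132, 132, 103, 56, 74, 98, 94, 92, 89, 90, 91, 89, 100, 101, 95, 86, 90, 88, 87, 88, 83, 86, 85, 83, 81, 91, 89, 89, 91, 86, 91, 87, 81, 85, 90, 93, 85, 90, 87, 92]
177 V [128, 119, 88, 59, 56, 51, 55, 55, 70, 84, 53, 95, 123, 120, 119, 121, 119, 122, 119, 117, 119, 120, 112, 110, 110, 107, 107, 106, 103, 102, 95, 90, 90, 85, 89, 89, 85, 91, 91, 95]
181 V [127, 125, 128, 125, 127, 129, 131, 102, 78, 80, 81, 108, 122, 119, 116, 117, 118, 116, 117, 117, 118, 123, 114, 118, 117, 123, 119, 118, 121, 118, 114, 119, 118, 119, 109, 85, 52, 47, 63, 83]
186 V [123, 127, 130, 129, 124, 124, 131, 101, 77, 73, 104, 126, 122, 121, 116, 117, 118, 122, 115, 123, 119, 118, 114, 116, 122, 120, 119, 121, 121, 118, 120, 115, 118, 119, 119, 131, 130, 133, 135, 129]
192 V [124, 128, 125, 128, 125, 130, 103, 80, 86, 92, 116, 117, 121, 121, 116, 122, 120, 115, 122, 121, 119, 118, 120, 119, 120, 118, 118, 123, 116, 121, 125, 113, 115, 118, 126, 140, 134, 130, 126, 131]
198 V [122, 123, 128, 127, 131, 125, 94, 81, 87, 112, 124, 121, 117, 118, 118, 120, 120, 117, 123, 118, 121, 117, 115, 118, 120, 115, 123, 120, 117, 123, 120, 120, 126, 119, 119, 130, 136, 134, 132, 127]
S [35, 34, 29, 38, 33, 25, 35, 35, 24, 25, 20, 9, 11, 15, 7, 10, 17, 13, 10, 17, 17, 13, 19, 11, 23, 13, 17, 15, 13, 17, 20, 11, 7, 15, 28, 36, 32, 31, 38, 31]
```

Run:
```python
from m import *
p=ray("top",[[406.8,181],[405.8,192],[405.2,198]],39); print(p.round(1))
a=np.radians(-7.9); back=np.array([678,-173.5]); d=p-back
print("lateral",(-d[:,0]*np.sin(a)+d[:,1]*np.cos(a)).round(1))
print("front edge (row ~176.4)",ray("top",[[407.5,176.3]],39).round(1))
```

```text
[[ 551.4 -156.9]
 [ 519.3 -153.2]
 [ 501.9 -151.1]]
lateral [-1.  -1.7 -2. ]
front edge (row ~176.4) [[ 565.1 -159.3]]
```

Request:
apply_moves --pt "0 1 2 0 0 0 1" --pt "0 0 2 0 0 0 1" --pt "-5 0 0 0 0 0 1" --pt "-7 0 0 0 0 0 1" --pt "-7 0 0 0 0 0 1" --pt "-7 0 0 0 0 0 1" --pt "-4 0 0 0 0 0 1" --pt "0 0 0 0 0 0 1" --pt "0 0 0 0 0 0 1"

```text
time: 10.0
tool_pos: [439.3, -140.0, 31.2]
tcp_rot: [180.0, -0.0, 172.1]
ft_force: [-0.6, -0.2, -2.0]
finger_gap: 25.0
grip_force: 88.6
```

Feel for the floor.

Request:
apply_moves --pt "0 0 1 0 0 0 1" --pt "0 0 0 0 0 0 1"

```text
time: 10.25
tool_pos: [439.4, -140.1, 30.2]
tcp_rot: [180.0, -0.0, 172.1]
ft_force: [-0.5, -0.7, -1.6]
finger_gap: 24.9
grip_force: 88.6
```

Request:
apply_moves --pt "0 0 1 0 0 0 1" --pt "0 0 0 0 0 0 1"

```text
time: 10.5
tool_pos: [439.6, -140.1, 29.3]
tcp_rot: [-180.0, 0.0, 172.1]
ft_force: [-1.2, -0.2, 0.5]
finger_gap: 24.3
grip_force: 88.7
```

Request:
apply_moves --pt "0 0 1 0 0 0 1" --pt "0 0 0 0 0 0 1"

```text
time: 10.75
tool_pos: [439.7, -140.2, 28.5]
tcp_rot: [-180.0, 0.0, 172.1]
ft_force: [-3.1, 0.7, 4.2]
finger_gap: 24.6
grip_force: 89.2
```

Floor found. I raise by 2 mm and slide in.

Request:
apply_moves --pt "0 0 -2 0 0 0 1" --pt "-4 0 0 0 0 0 1" --pt "-7 0 0 0 0 0 1" --pt "-7 0 0 0 0 0 1" --pt "-7 0 0 0 0 0 1" --pt "-7 0 0 0 0 0 1" --pt "-6 0 0 0 0 0 1" --pt "-4 0 0 0 0 0 1" --pt "0 0 0 0 0 0 1"

```text
time: 11.88
tool_pos: [481.4, -145.9, 30.3]
tcp_rot: [-180.0, -0.0, 172.1]
ft_force: [-0.9, 0.1, -1.5]
finger_gap: 24.8
grip_force: 88.7
```

Request:
apply_moves --pt "-4 0 0 0 0 0 1" --pt "-7 0 0 0 0 0 1" --pt "-7 0 0 0 0 0 1" --pt "-6 0 0 0 0 0 1" --pt "-4 0 0 0 0 0 1" --pt "0 0 0 0 0 0 1"

```text
time: 12.62
tool_pos: [509.2, -149.7, 30.3]
tcp_rot: [-180.0, -0.0, 172.1]
ft_force: [-0.1, 0.0, -0.9]
finger_gap: 24.3
grip_force: 88.7
```

No side forces. I creep towards the back wall.

Request:
apply_moves --pt "-3 0 0 0 0 0 1" --pt "-3 0 0 0 0 0 1" --pt "-3 0 0 0 0 0 1" --pt "-2 0 0 0 0 0 1" --pt "0 0 0 0 0 0 1"

```text
time: 13.25
tool_pos: [520.0, -151.2, 30.3]
tcp_rot: [-180.0, 0.0, 172.1]
ft_force: [0.9, -0.2, -2.3]
finger_gap: 24.2
grip_force: 88.7
```

Request:
apply_moves --pt "-1 0 0 0 0 0 1" --pt "-1 0 0 0 0 0 1" --pt "0 0 0 0 0 0 1"

```text
time: 13.62
tool_pos: [521.9, -151.6, 30.3]
tcp_rot: [-180.0, 0.0, 172.1]
ft_force: [-0.1, -0.4, -1.8]
finger_gap: 24.5
grip_force: 88.7
```

Request:
apply_moves --pt "-1 0 0 0 0 0 1" --pt "-1 0 0 0 0 0 1" --pt "0 0 0 0 0 0 1"

```text
time: 14.0
tool_pos: [523.9, -151.8, 30.3]
tcp_rot: [-180.0, 0.0, 172.1]
ft_force: [-0.6, -0.6, -0.4]
finger_gap: 24.5
grip_force: 88.7
```

Request:
apply_moves --pt "-1 0 0 0 0 0 1" --pt "-1 0 0 0 0 0 1" --pt "0 0 0 0 0 0 1"

```text
time: 14.38
tool_pos: [525.1, -151.9, 29.9]
tcp_rot: [180.0, -0.1, 172.1]
ft_force: [-3.6, 0.0, -0.7]
finger_gap: 24.1
grip_force: 88.7
```

Request:
apply_moves --pt "-1 0 0 0 0 0 1" --pt "0 0 0 0 0 0 1"

```text
time: 14.62
tool_pos: [525.1, -151.9, 29.6]
tcp_rot: [180.0, -0.2, 172.1]
ft_force: [-8.2, 0.1, 1.6]
finger_gap: 24.4
grip_force: 88.9
```

Request:
apply_moves --pt "-1 0 0 0 0 0 1" --pt "0 0 0 0 0 0 1"

```text
time: 14.88
tool_pos: [525.1, -151.9, 29.4]
tcp_rot: [180.0, -0.3, 172.1]
ft_force: [-12.6, 1.6, 5.0]
finger_gap: 24.6
grip_force: 89.6
```

At the back wall, since the position stalled as the force rose. I ease off, lower to the floor and release.

Request:
apply_moves --pt "1.5 0 0.5 0 0 0 1" --pt "0.5 0 0.5 0 0 0 1" --pt "0 0 0 0 0 0 1" --pt "0 0 0 0 0 0 0.6" --pt "0 0 0 0 0 0 0.5" --pt "0 0 0 0 0 0 0.3" --pt "0 0 0 0 0 0 0.1" --pt "0 0 0 0 0 0 0" --pt "0 0 0 0 0 0 0" --pt "0 0 -10 0 0 0 0" --pt "0 0 -25 0 0 0 0" --pt "0 0 -40 0 0 0 0" --pt "0 0 -40 0 0 0 0" --pt "0 25 -5 0 0 0 0" --pt "0 40 0 0 0 0 0" --pt "0 40 0 0 0 0 0" --pt "0 30 0 0 0 0 0" --pt "0 15 0 0 0 0 0" --pt "0 0 0 0 0 0 0"

```text
time: 17.25
tool_pos: [546.6, -3.1, 149.7]
tcp_rot: [-180.0, 0.0, 172.2]
ft_force: [-0.5, 0.2, 0.4]
finger_gap: 85.5
grip_force: 0.0
```

```bash
python3 plan.py 530.6 -2 15 172.1
python3 - <<'E'
from m import *
t=optics.snapshot("top"); s=optics.snapshot("scene")
a=cv2.resize(t[120:250,350:450],None,fx=4,fy=4,interpolation=cv2.INTER_CUBIC); b=cv2.resize(s[200:320,210:330],None,fx=4,fy=4,interpolation=cv2.INTER_CUBIC)
c=np.zeros((520,800,3),np.uint8); c[:,:400]=a; c[:480,400:]=b[:,:400]; cv2.imwrite("pics/p3.png",c[:,:,::-1]);
E
```

```text
t 17.25 pos [546.6  -3.1 149.7] rot [-1.7999e+02  3.0000e-02  1.7219e+02] F [-0.5  0.2  0.4] gap 85.5 grip 0.0
shift (tool axes, now) [ 16.   -1.1 134.7] rotvec [-0.0002  0.0005  0.0016]
shift (axes after turn) [ 15.9  -1.1 134.7]
```

View pics/p3.png

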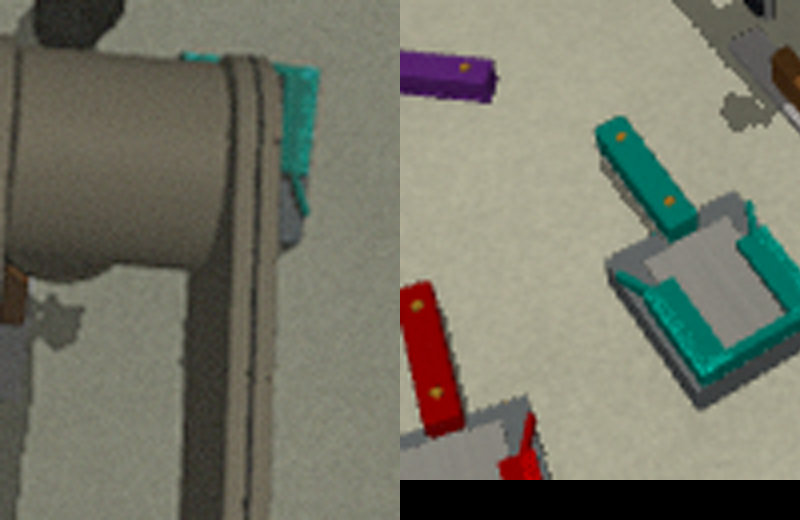

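The scraper is home: the blade reaches the back wall (right crop 750,340) and the handle points at the robot. Now the guide bar.

Request:
apply_moves --pt "16 -1 20 0 0 0 0" --pt "0 2 35 0 0 0 0" --pt "0 0 35 0 0 0 0" --pt "0 0 20 0 0 0 0" --pt "0 0 15 0 0 0 0" --pt "0 0 9 0 0 0 0" --pt "0 0 0 0 0 0 0.3" --pt "0 0 0 0 0 0 0.5" --pt "0 0 0 0 0 0 0.6" --pt "0 0 0 0 0 0 0.7" --pt "0 0 0 0 0 0 0.8" --pt "0 0 0 0 0 0 1" --pt "0 0 0 0 0 0 1" --pt "0 0 0 0 0 0 1" --pt "0 0 0 0 0 0 1" --force 70

```text
time: 19.23
tool_pos: [531.2, -0.5, 16.0]
tcp_rot: [-180.0, 0.1, 172.1]
ft_force: [-2.2, -0.9, 5.2]
finger_gap: 17.1
grip_force: 69.3
```

Request:
apply_moves --pt "0 0 -5 0 0 0 1" --pt "0 0 -20 0 0 0 1" --pt "0 0 -35 0 0 0 1" --pt "0 0 -30 0 0 0.12 1" --pt "0 0 0 0 0 0.15 1" --pt "0 0 0 0 0 0.15 1" --pt "0 0 0 0 0 0.15 1" --pt "0 0 0 0 0 0.15 1" --pt "0 0 0 0 0 0.15 1" --pt "0 0 0 0 0 0.15 1" --pt "18 6 0 0 0 0 1" --pt "36 11 0 0 0 0 1" --pt "42 13 0 0 0 0 1" --pt "42 13 0 0 0 0 1" --pt "42 13 0 0 0 0 1" --pt "30 9 0 0 0 0 1" --pt "14 5 0 0 0 0 1" --pt "0 0 0 0 0 0 1" --pt "0 0 0 0 0 0 1"

```text
time: 21.6
tool_pos: [504.8, 232.1, 105.1]
tcp_rot: [-180.0, 0.0, 113.7]
ft_force: [0.3, -1.1, -2.7]
finger_gap: 17.0
grip_force: 68.5
```

```bash
python3 plan.py 505.8 232.9 17 113.64
```

```text
t 21.6 pos [504.8 232.1 105.1] rot [-1.7997e+02  2.0000e-02  1.1367e+02] F [ 0.3 -1.1 -2.7] gap 17.0 grip 68.5
shift (tool axes, now) [ 0.3  1.2 88.1] rotvec [-0.0006  0.0004  0.0006]
shift (axes after turn) [ 0.3  1.2 88.1]
```

Request:
apply_moves --pt "0 0 20 0 0 0 1" --pt "0 0 30 0 0 0 1" --pt "0 0 20 0 0 0 1" --pt "0 0 10 0 0 0 1" --pt "0 0 6 0 0 0 1" --pt "0 2 1.5 0 0 0 1" --pt "0 3 0 0 0 0 1" --pt "0 0 0 0 0 0 1"

```text
time: 22.6
tool_pos: [510.4, 235.4, 18.7]
tcp_rot: [179.9, 0.0, 113.7]
ft_force: [1.5, -0.4, -3.6]
finger_gap: 17.0
grip_force: 68.6
```

Request:
apply_moves --pt "0 1.5 0 0 0 0 1" --pt "0 1 0 0 0 0 1" --pt "0 0 0 0 0 0 1"

```text
time: 22.98
tool_pos: [511.8, 236.0, 17.9]
tcp_rot: [180.0, -0.0, 113.7]
ft_force: [-0.1, -0.2, -3.8]
finger_gap: 16.8
grip_force: 68.6
```

Request:
apply_moves --pt "0 1 0 0 0 0 1" --pt "0 1 0 0 0 0 1" --pt "0 0 0 0 0 0 1"

```text
time: 23.35
tool_pos: [513.6, 236.8, 17.8]
tcp_rot: [-180.0, -0.0, 113.7]
ft_force: [-0.5, -0.6, -2.6]
finger_gap: 16.6
grip_force: 68.6
```

Lower by 1.5 mm, then creep to contact.

Request:
apply_moves --pt "0 0 1.5 0 0 0 1" --pt "0 1 0 0 0 0 1" --pt "0 0 0 0 0 0 1"

```text
time: 23.72
tool_pos: [513.7, 236.9, 16.0]
tcp_rot: [-179.9, -0.0, 113.7]
ft_force: [-5.7, -1.8, 0.3]
finger_gap: 16.8
grip_force: 69.1
```

Request:
apply_moves --pt "0 1 0 0 0 0 1" --pt "0 0 0 0 0 0 1"

```text
time: 23.98
tool_pos: [513.8, 236.9, 16.0]
tcp_rot: [-179.8, -0.0, 113.7]
ft_force: [-9.0, -4.3, 6.5]
finger_gap: 16.7
grip_force: 70.0
```

Request:
apply_moves --pt "0 1 0 0 0 0 1" --pt "0 0 0 0 0 0 1"

```text
time: 24.22
tool_pos: [513.8, 236.9, 16.0]
tcp_rot: [-179.7, -0.0, 113.7]
ft_force: [-15.0, -6.4, 11.7]
finger_gap: 17.0
grip_force: 70.7
```

```bash
python3 -c "
from h import *
s=sensors.sense();print(np.round(s['wrist_torque'],2))"
```

```text
[-1.21  2.47 -0.25]
```

Request:
apply_moves --pt "0 -2.4 0 0 0 0 1" --pt "0 0 0 0 0 0 1" --pt "0 0 0 0 0 0 0.75" --pt "0 0 0 0 0 0 0.7" --pt "0 0 0 0 0 0 0.6" --pt "0 0 0 0 0 0 0.4" --pt "0 0 0 0 0 0 0.2" --pt "0 0 0 0 0 0 0" --pt "0 0 0 0 0 0 0" --pt "0 0 0 0 0 0 0" --pt "0 0 -10 0 0 0 0" --pt "0 0 -25 0 0 0 0" --pt "0 0 -40 0 0 0 0" --pt "0 -10 -45 0 0 0 0" --pt "20 -40 -45 0 0 0 0" --pt "20 -50 -20 0 0 0 0" --pt "20 -40 0 0 0 0 0" --pt "10 -20 0 0 0 0 0" --pt "0 0 0 0 0 0 0"

```text
time: 26.6
tool_pos: [339.5, 237.2, 201.6]
tcp_rot: [179.9, -0.0, 113.7]
ft_force: [0.4, -0.5, 0.1]
finger_gap: 85.7
grip_force: 0.0
```

Run:
```python
from m import *
t=optics.snapshot("top"); s=optics.snapshot("scene"); cv2.imwrite("pics/t4.png",t[:,:,::-1]);cv2.imwrite("pics/s4.png",s[:,:,::-1])
a=cv2.resize(t[110:230,205:305],None,fx=4,fy=4,interpolation=cv2.INTER_CUBIC); b=cv2.resize(s[150:270,320:420],None,fx=4,fy=4,interpolation=cv2.INTER_CUBIC)
cv2.imwrite("pics/p4.png",np.hstack([a,b])[:,:,::-1])
```

```text
(no output)
```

View pics/p4.png

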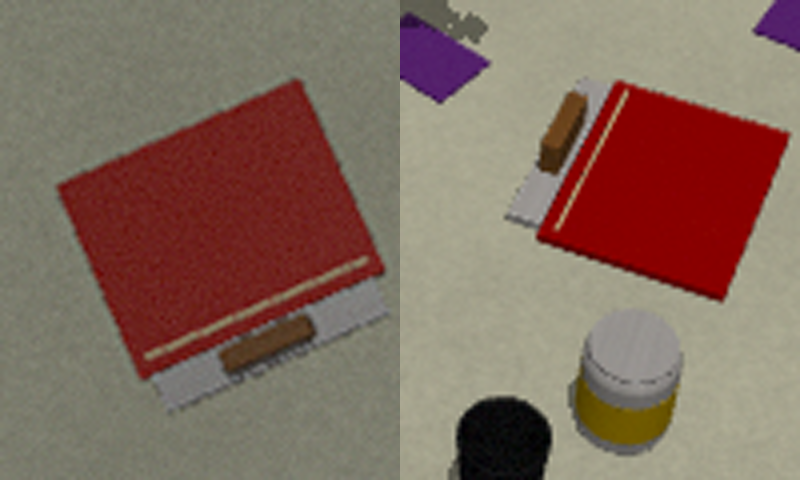

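The bar lies along the cream-lined edge, grip up and centred, with no visible gap. I check the angle numerically.

Run:
```python
from m import *
t=cv2.imread("pics/t4.png")[:,:,::-1].copy(); h=cv2.cvtColor(t,cv2.COLOR_RGB2HSV); B=(235,165,306,218)
b=((h[...,1]<16)&(h[...,2]>95)).astype(np.uint8)*255; k=np.zeros_like(b); k[B[1]:B[3],B[0]:B[2]]=b[B[1]:B[3],B[0]:B[2]]
k=cv2.morphologyEx(k|brown(t,B),cv2.MORPH_CLOSE,np.ones((3,3),np.uint8))
fit("top",k,10,"bar"); fit("top",red(t,(205,110,306,218)),10,"panel"); fit("top",brown(t,B),45,"grip")
# table-coloured pixels between: across-edge profile of saturation at several places along the edge
a=np.radians(23.64); ex=np.array([np.cos(a),np.sin(a)]); ey=np.array([-ex[1],ex[0]])
c=optics.get_calibration("top");K=np.array(c["camera_matrix"]);T=np.linalg.inv(np.array(c["pose"]))
for s in(-80,-50,50,80):
    P=np.array([[*(np.array([528.7,242.9])+ey*s+ex*d),10,1] for d in range(-40,13,3)]); q=(P@T.T)[:,:3]@K.T; q=(q[:,:2]/q[:,2:]).astype(np.float32)
    print(s,[int(v) for v in cv2.remap(h[...,1],q[None],None,cv2.INTER_LINEAR)[0]],[int(v) for v in cv2.remap(h[...,2],q[None],None,cv2.INTER_LINEAR)[0]])
```

```text
top bar c [514.5 236.8] size [ 30.7 180.4] long axis 113.56
top panel c [602.1 275.1] size [158.7 198.2] long axis 113.61
top grip c [514.2 236.4] size [18.6 68.3] long axis 112.62
-80 [33, 34, 35, 24, 7, 6, 9, 9, 8, 6, 9, 7, 5, 24, 141, 189, 181, 136] [128, 127, 122, 107, 115, 131, 128, 124, 126, 128, 130, 131, 130, 115, 108, 113, 112, 113]
-50 [31, 31, 35, 30, 6, 9, 11, 8, 11, 7, 5, 10, 10, 25, 141, 199, 194, 149] [129, 129, 119, 101, 107, 128, 125, 126, 127, 126, 128, 126, 128, 118, 106, 112, 111, 117]
50 [34, 35, 32, 22, 8, 8, 9, 5, 5, 9, 8, 11, 8, 15, 145, 204, 196, 167] [125, 126, 119, 100, 107, 126, 121, 120, 118, 122, 122, 121, 126, 108, 96, 107, 108, 108]
80 [32, 31, 37, 34, 4, 4, 9, 9, 6, 4, 6, 3, 7, 24, 148, 209, 193, 156] [125, 125, 115, 95, 105, 121, 120, 121, 120, 121, 122, 122, 123, 105, 94, 110, 110, 113]
```

Flush and parallel, within 0.1°, with no dark gap. The tin, cup and red scraper were not approached. Handing in.

```bash
python3 -c "
from bench import r
print(r.hand_in())"
```

```text
the job is handed in; nothing more can be done
None
```

The teal scraper is fully home in the teal pocket, and the guide bar lies flush, centred and grip-up along the panel's near edge; the job was handed in at about 27 s of the 64 s limit, and no verdict was shown.

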